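# Wind the ring tray in for the night

## Task

Close the ring display for the night: take the hand crank off its parking peg, fit it fully down onto the square shaft end of the display slide, feeling gently for the square, and wind it clockwise until the ring tray is home against the rubber buffers, without forcing it into them. Leave the crank standing fully seated on the shaft, do not touch the tray itself, and leave everything else on the counter where it is.

Things in the scene. Friction and masses are not known exactly. Their poses are not given: they have to be found in the camera images.
- unit: Fixed display slide. Origin on the counter under the axis of the vertical shaft; x runs along the rails from gearbox to buffers, z up. Grey base plate 150 mm wide, from -45 to +285 mm in x; gearbox 84 x 84 mm, with collar 93 mm high; clear hood 99 mm high over x = 165 to 285 mm. Shaft: 1 clockwise turn (from above) moves the tray 30 mm to +x; it resists with 0.25 N m and stays put.
- seat (a point): Point on the shaft axis, 100 mm above the counter, in the upper face of the shaft's round flange (42 mm wide) on which the crank's hub rests when fully seated. It does not turn with the shaft.
- square (a point): Top of the brass square shaft end, on the axis, 22 mm above the seat. The square is 14 x 14 mm, its top 2 mm tapering to 10 x 10. Does not turn with the shaft: the square's angle is NOT reported and differs every time. See it from above, or feel for it: press the crank down lightly (5 to 10 N) and turn it up to a quarter turn until it drops 20 mm.
- buffer (a point): Point 191.4 mm from the shaft axis along the unit's x, 33 mm above the counter: here the tray's origin lies when the tray just touches its two rubber buffers. Further on they push back with about 0.7 N m at the shaft per mm of squash (12 N more at the crank handle, on top of about 4 N while winding). Let go, they push the tray back to under 0.5 mm of squash.
- tray: The cream ring tray on the slide, 120 x 120 mm, its top 59 mm (its rings 71 mm) above the counter. Origin at its centre, 33 mm above the counter; axes parallel to the unit's. 1.5 to 2.5 turns of the shaft from home at the start.
- crank: The removable crank, 0.3 kg. Upright steel hub 30 x 30 x 48 mm with a square socket 15.5 x 15.5 mm, 24 mm deep, in its underside, sides parallel to the hub's. Origin at the centre of the underside; x along the arm to the handle, z up. Arm 16 mm wide, 24 to 34 mm above the underside, and a tail 24 mm wide reaching 37 mm to -x at about that height. Parked on the stand; lift straight up.
- hub_grip (a point): On the hub's axis, 38 mm above its underside: where to grip the hub, across the crank's y (30 mm wide flats, clear of arm and tail). Fingers may reach down 38 mm from here to the hub's underside.
- handle (a point): Middle of the gripping zone of the crank's upright red handle, 60 mm from the hub's axis along the crank's x and 68 mm above the hub's underside. The handle is a 20 mm thick round grip, from 37 to 87 mm above the hub's underside, that spins freely on its pin, so a gripper need not turn as it winds.
- stand: The crank's dark wooden parking stand, 100 x 80 x 20 mm, fixed, origin under its centre on the counter. In its middle stands a round peg, 13 mm thick, 14 mm above the wood, over which the crank's socket is parked.
- cone_stand: Bystander, loose: ivory plate 70 x 130 x 10 mm with three ring cones 68 mm high. Origin at the centre of its underside, the row of cones along y.
- ring_tray: Bystander, loose: cream ring tray 130 x 170 x 28 mm, origin at the centre of its underside.
- ring_box: Bystander, loose: dark blue closed ring box 55 x 55 x 43 mm, origin at the centre of its underside.
- mandrel_stand: Bystander, loose: upright tapered steel ring mandrel on a foot 64 mm wide, 125 mm high, origin at the centre of its underside.
- cleaner: Bystander, loose: amber bottle 48 mm wide, 120 mm high, origin at the centre of its underside.
- loupe: Bystander, loose: black eyeglass loupe 32 mm wide, 28 mm high, origin at the centre of its underside.
There are look-alikes about, which are no part of the job. What is shaped like the crank but purple or yellow is not meant.

How it is judged:
On the way, in this order (a step that is already met when the one before it is completed fails the run):
1. the crank is fully seated on the square shaft end (horizontal distance between crank and seat below 0.003 m and z of crank in the frame of seat below 0.003 m and angle between crank's own z axis and vertical below 0.1 rad), for 0.2 s.
2. with the crank on the shaft, the tray has been wound home to the buffers (x of tray in the frame of unit above 0.1904 m and horizontal distance between crank and seat below 0.005 m and z of crank in the frame of seat below 0.006 m), for 0.1 s.
At the end, for the whole second after the job is handed in: The tray is home: its origin 190.2 to 192.4 mm from the shaft axis along the unit's x (first touch of the buffers is at 191.4 mm). The crank is released and at rest on the shaft: its underside within 4 mm of the flange and 3 mm of the axis, upright within 0.1 rad. The bystanders are where they were (x of tray in the frame of unit between 0.1902 and 0.1924 m and horizontal distance between crank and seat below 0.003 m and z of crank in the frame of seat below 0.004 m and angle between crank's own z axis and vertical below 0.1 rad and linear speed of crank below 0.02 m/s and linear speed of tray below 0.005 m/s).
It fails at once if the tray is forced into the buffers (squashed by more than 1.6 mm) (x of tray in the frame of unit above 0.193 m).
It fails at once if the crank is pressed on the shaft end or the unit with more than 45 N before it has dropped over the square (contact force between crank and unit above 45 N and z of crank in the frame of seat above 0.018 m).
It fails at once if the robot touches the tray (contact force between any of the fingers, the arm and tray above 0.5 N).
It fails at once if a bystander is disturbed (moved by more than 15 mm) (distance of any of cone_stand, ring_tray, ring_box, mandrel_stand, cleaner, loupe from where it was at the start of the episode above 0.015 m).
It also fails if it takes over 72 s, if anything falls off the work surface, if the arm or the gripper's body presses on something with over 40 N, if the wrist force passes 120 N, or if a joint passes its speed limit or range.

## Robot

A 7-joint arm with a two-finger parallel gripper is mounted at the origin on the work surface. World frame = base frame: x ahead of the robot, y to its left, z up, the work surface at z = 0. Lengths are in m, angles in rad, forces in N, time in s.
With the tool pointing down it reaches from about 0.4 to 0.875 m from the base axis. Payload 19.3 kg.
Tool frame: the origin (TCP) lies midway between the tips of the shut fingers; the grasp point (between the pads) lies 19 mm behind it; z points along the fingers, y is the direction in which the jaws open and shut (so a half turn about z gives the same grasp; the last joint's range is limited). The gripper opens to 85 mm and grips with 20 to 120 N. Pads are 22 mm wide; open, the fingers measure 114 mm over their backs; the gripper's body (76 mm by 85 mm) begins 54 mm behind the grasp point. The pads swing forward as they close: fully open they stand 13 mm farther back than shut.
Start: joints at [1.079, 0.521, -0.036, 1.599, 0.021, 1.021, -0.113], TCP at [0.256, -0.57, 0.231] pointing down, gripper open.
Joint ranges: [-2.91, 2.91], [-0.3, 2.13], [-1.5, 1.42], [0.17, 2.43], [-1.26, 4.41], [0.16, 1.93], [-2.52, 2.52]. Speed limits (rad/s): [1.89, 1.89, 2.39, 2.39, 3.01, 3.01, 3.01].

## Interface

Orientations are given as a unit quaternion [w, x, y, z].
In Python, from cell import bot gives the robot as it stands.
- The arm moves only by the shell command python3 -m inch 'ROWS' [FORCE]. ROWS is JSON, a list of rows, each a list of 7 numbers: the turn, a rotation vector about the tool's x, y, z in degrees, then the shift along the tool's x, y, z in mm, then the closure, from -1 (fully open) to 1 (shut), so that 0 is half open. In form: [[ax, ay, az, x, y, z, hand], ...]. A call has exactly 5 rows; each row shifts and turns the commanded pose from where the row before left it, along the tool's axes as they then stand; what a row does not reach is not made up. A row lasts 1/10 s, in which the tool goes at most 50 mm and 8.59 degrees, less where a joint would pass 70% of its speed; a pose out of reach is approached as far as the arm can. A call is refused whole if a number of a shift passes 50 or a number of a turn 8.59, either way. A call with a gripper value outside its range is refused whole. The fingers move at their own pace and stop on an object; FORCE is the grip in N (left out, the last holds). Time passes only in rows, so rows that do not move let the fingers close, or fill a call up. It gives the time, the measured TCP pose, the force and the opening at its end, in the units of the state.
- bot.sense(): the state, without advancing time (a new reading comes with each control period).
- bot.snapshot(name): name is "scene" or "top" or "wrist"; returns the picture (384x512x3 uint8, red, green, blue); there is no depth.
- bot.camera_model(name): a dict with "vertical_fov" (degrees; the focal length in pixels is half the picture's height over the tangent of half this angle, whatever the lens; pixels are square), "cx", "cy" (the principal point, pixels), "camera_from_world" (4x4, takes a point from world to camera coordinates). Camera axes: x right, y up, looking along -z (the intrinsics and any distortion apply to the point x, -y, -z); pixel columns grow to the right and rows downward; lengths in m; the calibration is good to about 2 mm. The wrist camera is an equidistant fisheye: a pixel r from the principal point sees the ray r / f radians off the axis. A picture is of the moment at which its call begins: read the wrist's pose just before it. camera_model takes no time and is no camera call; for the wrist camera it gives the pose at the moment of the call.
- bot.sign_off(): hands the job in, once; it reports no verdict.
The state is a dict: "t": time; "q": joint angles; "joint_vel": joint speeds; "tau": joint torques, N m; "position": TCP position; "tcp_rot": TCP orientation; "force": force on the tool from outside, world axes, zero at the start; "moment": the same for the moment, N m; "grip_width": opening from 0.0 (shut) to 1.0 (fully open).
Only numpy, scipy, OpenCV 4.12 (cv2) and the standard library are available. Lean on these libraries where they do the work, as an engineer would, in place of code of your own. Each camera call takes 0.05 s, during which the arm holds its last target.

## Working session

There is one attempt and no reset: what is moved stays moved. The work goes in short steps, Python scripts to look and compute and a shell command to move; the robot and the scene stay as the last step left them, time stands still between calls to the robot, and variables do not carry over. Pictures are saved under pics/ and viewed, and the job is handed in when it is done.

```bash
ls; mkdir -p pics
python3 - <<'E'
from cell import bot
import cv2
s=bot.sense();print(s)
for n in ["scene","top","wrist"]:
    m=bot.camera_model(n);print(n,m)
    im=bot.snapshot(n);cv2.imwrite(f"pics/{n}0.png",im[:,:,::-1])
E
```

```text
pics
{'t': 0.0, 'q': array([ 1.07880453,  0.52203673, -0.03633808,  1.59996851,  0.02123106,
        1.02110571, -0.11285186]), 'joint_vel': array([ 0.00141573,  0.00100252, -0.00054642, -0.00180393, -0.00088634,
        0.00059858, -0.00095976]), 'tau': array([-1.36921826e-03, -9.27123070e+01,  1.97900422e+00, -3.69940567e+01,
        1.77030772e-02,  8.08440585e-03, -1.10294042e-05]), 'position': array([ 0.25570563, -0.56994455,  0.23072561]), 'tcp_rot': array([-5.40834008e-04,  9.77847484e-01,  2.09317887e-01, -1.67558270e-04]), 'force': array([ 0.75966291, -0.89033881,  0.10675443]), 'moment': array([ 0.00936063, -0.0165606 ,  0.00918121]), 'grip_width': 1.0013162966057316}
scene {'vertical_fov': 52.08597252706518, 'cx': 255.76071308925347, 'cy': 188.25960215505162, 'camera_from_world': array([[-0.83503931,  0.55014163,  0.00731745,  0.46989154],
       [-0.45848719, -0.70314932,  0.54348002,  0.17786898],
       [ 0.30413624,  0.45047222,  0.83939021, -1.17548724],
       [ 0.        ,  0.        ,  0.        ,  1.        ]])}
top {'vertical_fov': 57.59083858923129, 'cx': 261.09
[... 157 characters left out ...]
2557077e-01,  2.90097295e-03,  1.85938634e-01,
        -5.48794281e-01],
       [-1.85961150e-01,  1.64297403e-02,  9.82419724e-01,
        -9.12533394e-01],
       [ 0.00000000e+00,  0.00000000e+00,  0.00000000e+00,
         1.00000000e+00]])}
wrist {'vertical_fov': 65.70646984690485, 'cx': 252.56590335486743, 'cy': 188.4890001778637, 'camera_from_world': array([[ 4.10174054e-01, -9.12007247e-01,  1.60931508e-04,
        -6.24927835e-01],
       [ 8.66248475e-01,  3.89538903e-01, -3.12846645e-01,
         4.13947334e-02],
       [ 2.85255718e-01,  1.28460983e-01,  9.49803638e-01,
        -3.79003968e-01],
       [ 0.00000000e+00,  0.00000000e+00,  0.00000000e+00,
         1.00000000e+00]])}
```

View pics/scene0.png

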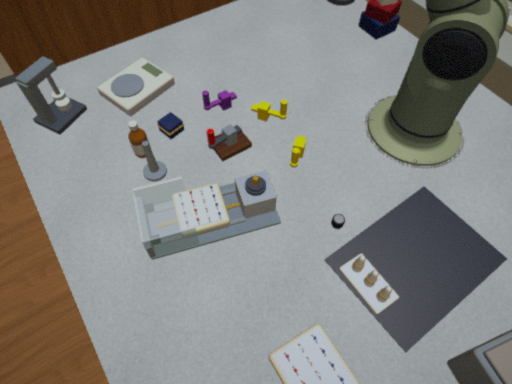

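View pics/top0.png

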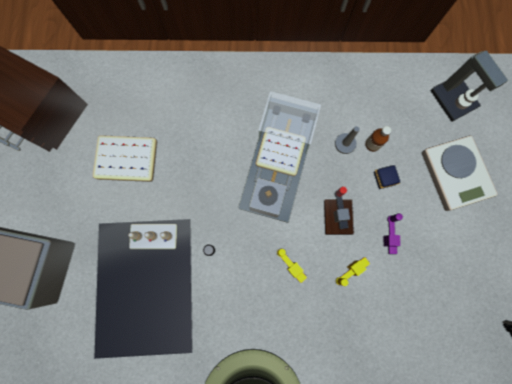

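View pics/wrist0.png

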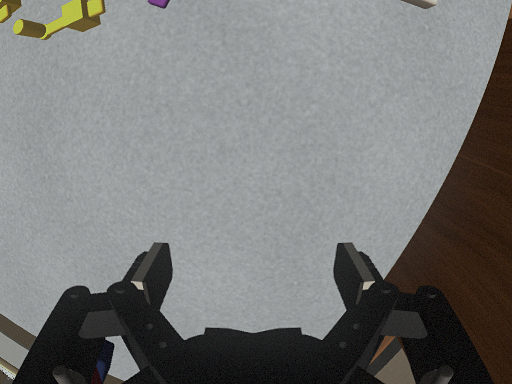

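The top view shows the crank on its brown stand near (340,215), with the red handle at (342,190) and the shaft at (268,195). The purple and yellow look-alikes are nearer the robot. I'll zoom in and set up helpers.

```bash
cat > h.py <<'E'
import numpy as np, cv2
from cell import bot
from scipy.spatial.transform import Rotation as R
def foc(m): return 192/np.tan(np.radians(m["vertical_fov"]/2))
def ray(m,u,v,fish=False):
    f=foc(m);dx=(u-m["cx"]);dy=(v-m["cy"])
    if fish:
        r=np.hypot(dx,dy);th=r/f;k=np.sin(th)/max(r,1e-9)
        d=np.array([dx*k,-dy*k,-np.cos(th)])
    else: d=np.array([dx/f,-dy/f,-1.])
    T=m["camera_from_world"];Rc=T[:3,:3]
    return -Rc.T@T[:3,3], (Rc.T@d)/np.linalg.norm(d)
def plane(m,u,v,z,fish=False):
    o,d=ray(m,u,v,fish);return o+d*(z-o[2])/d[2]
def proj(m,p,fish=False):
    f=foc(m);T=m["camera_from_world"];c=T[:3,:3]@p+T[:3,3]
    x,y,z=c[0],-c[1],-c[2]
    if fish:
        r=np.hypot(x,y);th=np.arctan2(r,z);return m["cx"]+f*th*x/r,m["cy"]+f*th*y/r
    return m["cx"]+f*x/z,m["cy"]+f*y/z
def tri(rays):
    A=np.zeros((3,3));b=np.zeros(3)
    for o,d in rays:
        P=np.eye(3)-np.outer(d,d);A+=P;b+=P@o
    p=np.linalg.solve(A,b)
    return p,[np.linalg.norm((np.eye(3)-np.outer(d,d))@(p-o))*1000 for o,d in rays]
def tool():
    s=bot.sense();q=s["tcp_rot"];return s,R.from_quat([q[1],q[2],q[3],q[0]])
def shot(n,name):
    m=bot.camera_model(n);im=bot.snapshot(n)
    cv2.imwrite(f"pics/{name}.png",im[:,:,::-1]);np.save(f"pics/{name}.npy",m,allow_pickle=True);return m,im
def delta(p,yaw=None):
    """shift (tool axes,mm) to bring TCP to p; yaw error of tool y axis (deg, about tool z)"""
    s,r=tool();d=r.inv().apply(np.array(p)-s["position"])*1000
    z=r.as_matrix()
    print("t",s["t"],"pos",s["position"].round(4),"toolx",z[:,0].round(4),"tooly",z[:,1].round(4),"toolz",z[:,2].round(4))
    print("shift mm",d.round(1))
E
python3 - <<'E'
from h import *
for n,(a,b,c,d) in {"scene":(100,100,320,270),"top":(225,80,385,255)}.items():
    im=cv2.imread(f"pics/{n}0.png")[b:d,a:c]
    k=3.5;im=cv2.resize(im,None,fx=3.4,fy=3.4,interpolation=cv2.INTER_CUBIC);cv2.imwrite(f"pics/{n}0z.png",im)
for nm in ["scene","top"]:
    im=cv2.cvtColor(cv2.imread(f"pics/{nm}0.png"),cv2.COLOR_BGR2HSV)
    red=(((im[...,0]<6)|(im[...,0]>174))&(im[...,1]>190)&(im[...,2]>110)).astype(np.uint8)
    n,l,st,ce=cv2.connectedComponentsWithStats(red)
    print(nm,[(st[i].tolist(),ce[i].round(1).tolist()) for i in range(1,n) if st[i][4]>15])
E
```

```text
scene [([370, 0, 26, 11, 78], [382.2, 5.1]), ([208, 129, 5, 6, 25], [210.0, 131.4])]
top []
```

View pics/scene0z.png

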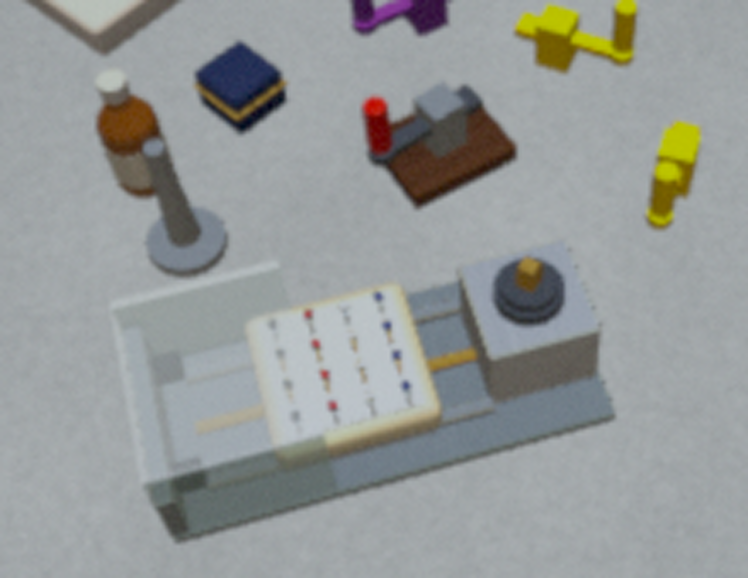

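View pics/top0z.png

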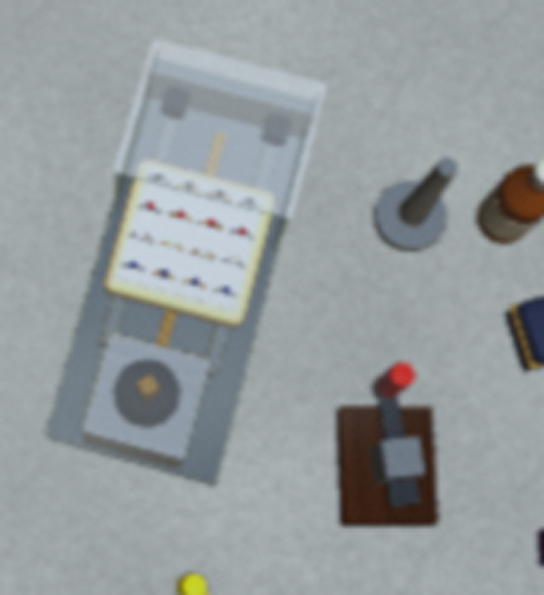

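Scene zoom: grey hub top at about (438,103)z, square top at (530,268)z and red handle top at (375,104)z. Top zoom: hub (403,457)z, square (148,386)z, handle (402,376)z. I'll triangulate these.

Run:
```python
from h import *
ms,mt=bot.camera_model("scene"),bot.camera_model("top")
S=lambda u,v:ray(ms,u/3.4+100,v/3.4+100); T=lambda u,v:ray(mt,u/3.4+225,v/3.4+80)
for n,a,b in [("hubtop",(438,103),(403,457)),("square",(530,264),(148,386)),("handletop",(375,104),(402,376)),
  ("traycornerNear-R",(440,410),(106,290)),("gbox L corner",(598,320),(85,440)),("gb",(570,247),(185,460))]:
    p,e=tri([S(*a),T(*b)]);print(n,p.round(4),np.round(e,1))
P=lambda u,v,z:plane(mt,u/3.4+225,v/3.4+80,z).round(4)
print("hub68",P(403,457,.068),"handle top",P(402,376,.107),"square",P(148,386,.122))
print("stand corners",[P(*c,.02) for c in [(338,407),(433,406),(437,522),(341,524)]])
print("tray corners",[P(*c,.059) for c in [(140,157),(276,193),(242,325),(106,290)]])
print("base",[P(*c,.003) for c in [(48,436),(214,484)]])
print("mandrel",P(411,218,.005),P(446,168,.125),"bottle",P(505,218,.0),"box",P(540,340,.04))
```

```text
hubtop [ 0.4898 -0.2486  0.0601] [0.9 0.9]
square [ 0.5362 -0.0429  0.1165] [0.9 0.9]
handletop [ 0.548  -0.2405  0.1023] [0.1 0.1]
traycornerNear-R [ 0.6313 -0.0119  0.0459] [0.3 0.3]
gbox L corner [0.5034 0.0027 0.0734] [2.5 2.5]
gb [ 0.4843 -0.0716  0.0644] [4.1 4.1]
hub68 [ 0.4894 -0.2472  0.068 ] handle top [ 0.547  -0.2393  0.107 ] square [ 0.5358 -0.0433  0.122 ]
stand corners [array([ 0.5376, -0.2066,  0.02  ]), array([ 0.5387, -0.2867,  0.02  ]), array([ 0.4416, -0.2853,  0.02  ]), array([ 0.4399, -0.2058,  0.02  ])]
tray corners [array([ 0.7426, -0.0398,  0.059 ]), array([ 0.7117, -0.1531,  0.059 ]), array([ 0.5985, -0.1226,  0.059 ]), array([ 0.6275, -0.0117,  0.059 ])]
base [array([0.515 , 0.0369, 0.003 ]), array([ 0.4745, -0.1031,  0.003 ])]
mandrel [ 0.7089 -0.2797  0.005 ] [ 0.7089 -0.2764  0.125 ] bottle [ 0.7111 -0.3646  0.    ] box [ 0.5913 -0.3733  0.04  ]
```

Run:
```python
from h import *
m=bot.camera_model("wrist");o,d=ray(m,m["cx"],m["cy"],True)
s,r=tool();print("cam in tool",r.inv().apply(o-s["position"]).round(3),"axis",r.inv().apply(d).round(3))
delta([0.47,-0.25,0.23])
```

```text
cam in tool [ 0.08  -0.    -0.142] axis [-0.313  0.001  0.95 ]
t 0.15 pos [ 0.2558 -0.57    0.2309] toolx [ 9.123e-01  4.095e-01 -1.000e-04] tooly [ 4.095e-01 -9.123e-01 -9.000e-04] toolz [-4.e-04  8.e-04 -1.e+00]
shift mm [ 326.5 -204.2    1. ]
```

```bash
python3 -m inch '[[0,0,0,41,-25.5,0,-1],[0,0,0,41,-25.5,0,-1],[0,0,0,41,-25.5,0,-1],[0,0,0,41,-25.5,0,-1],[0,0,0,41,-25.5,0,-1]]' 40; python3 -m inch '[[0,0,0,41,-25.5,0,-1],[0,0,0,41,-25.5,0,-1],[0,0,0,40,-25.5,0,-1],[0,0,8.1,0,0,0,-1],[0,0,8.1,0,0,0,-1]]'
python3 - <<'E'
from h import *
delta([0.489,-0.247,0.13])
shot("wrist","w1")
E
```

```text
t: 0.65
position: [0.3914, -0.3682, 0.2313]
tcp_rot: [-0.0, 0.978, 0.209, -0.0]
force: [0.7, 0.5, 0.2]
grip_width: 1.0
t: 1.15
position: [0.4713, -0.2488, 0.2311]
tcp_rot: [-0.0, 0.998, 0.068, -0.0]
force: [-0.9, 0.1, 0.4]
grip_width: 0.996
t 1.15 pos [ 0.4713 -0.2488  0.2311] toolx [ 9.907e-01  1.358e-01 -2.000e-04] tooly [ 1.358e-01 -9.907e-01 -4.000e-04] toolz [-2.e-04  4.e-04 -1.e+00]
shift mm [ 17.8   0.6 101.1]
```

View pics/w1.png

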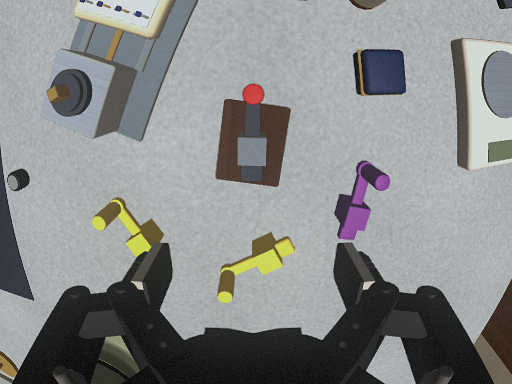

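The wrist view shows the hub top at (252,152) and the red handle at (253,93), so the crank is nearly aligned with tool x. The square is at (57,92).

Run:
```python
from h import *
im=cv2.imread("pics/w1.png")
a=cv2.resize(im[60:200,200:300],None,fx=4,fy=4,interpolation=cv2.INTER_CUBIC)
b=cv2.resize(im[60:200,20:120],None,fx=4,fy=4,interpolation=cv2.INTER_CUBIC)
cv2.imwrite("pics/w1z.png",np.hstack([a,b]))
hsv=cv2.cvtColor(im,cv2.COLOR_BGR2HSV);m=np.load("pics/w1.npy",allow_pickle=True).item()
red=(((hsv[...,0]<6)|(hsv[...,0]>174))&(hsv[...,1]>190)&(hsv[...,2]>110)).astype(np.uint8);red[:60]=0
n,l,st,ce=cv2.connectedComponentsWithStats(red)
for i in range(1,n):
    if st[i][4]>15: print(st[i],ce[i],plane(m,*ce[i],.107,True))
```

```text
(no output)
```

View pics/w1z.png

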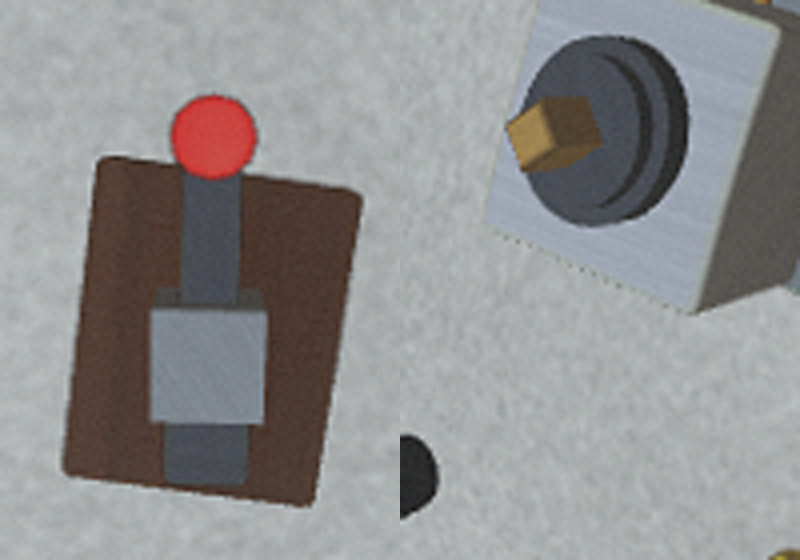

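Run:
```python
from h import *
m=np.load("pics/w1.npy",allow_pickle=True).item();mt=bot.camera_model("top")
f=lambda u,v,z,o=200:plane(m,u/4+o,v/4+60,z,True)
c=[f(*x,.068) for x in [(150,308),(268,309),(265,424),(150,423)]]
print(np.round(c,4),"mean",np.mean(c,0).round(4),"edge dir",np.degrees(np.arctan2(*(c[0]-c[3])[1::-1])),np.degrees(np.arctan2(*(c[1]-c[2])[1::-1])))
print("sizes",np.linalg.norm(c[0]-c[1]),np.linalg.norm(c[0]-c[3]))
h=f(214,136,.107);hc=np.mean(c,0);print("handle",h.round(4),"yaw",np.degrees(np.arctan2(*(h-hc)[1::-1])),np.linalg.norm((h-hc)[:2]))
print("square",f(530-400,135,.122,20).round(4),f(607-400,130,.1,20).round(4))
print("tri hub",tri([ray(m,209/4+200,366/4+60,True),ray(mt,403/3.4+225,457/3.4+80)]))
print("tri handle",tri([ray(m,214/4+200,136/4+60,True),ray(mt,402/3.4+225,376/3.4+80)]))
print("tri square",tri([ray(m,130/4+20,135/4+60,True),ray(mt,148/3.4+225,386/3.4+80)]))
delta(np.r_[hc[:2],.09])
```

```text
[[ 0.5043 -0.229   0.068 ]
 [ 0.5082 -0.2593  0.068 ]
 [ 0.4777 -0.263   0.068 ]
 [ 0.4738 -0.2328  0.068 ]] mean [ 0.491 -0.246  0.068] edge dir 7.178857206606414 7.02027111209732
sizes 0.030492216729028996 0.03070828844000046
handle [ 0.5505 -0.2392  0.107 ] yaw 6.587892641704674 0.05993636726078436
square [ 0.5382 -0.0432  0.122 ] [ 0.5387 -0.0527  0.1   ]
tri hub (array([ 0.49015729, -0.24702198,  0.06578941]), [np.float64(0.9300706499387721), np.float64(0.9300706499387603)])
tri handle (array([ 0.54941761, -0.24005965,  0.10057528]), [np.float64(1.4340172306090502), np.float64(1.4340172306090144)])
tri square (array([ 0.53706608, -0.04302767,  0.12114366]), [np.float64(1.1647590078274281), np.float64(1.164759007827767)])
t 1.2 pos [ 0.4709 -0.2496  0.2312] toolx [ 9.922e-01  1.248e-01 -2.000e-04] tooly [ 1.248e-01 -9.922e-01 -2.000e-04] toolz [-3.e-04  2.e-04 -1.e+00]
shift mm [ 20.4  -1.  141.1]
```

Tool yaw is 7.2° against a crank yaw of 7.0°. I'm going straight down onto the hub.

```bash
python3 -m inch '[[0,0,0,10,-0.5,30,-1],[0,0,0,10.4,-0.5,40,-1],[0,0,0,0,0,40,-0.6],[0,0,0,0,0,30,-0.3],[0,0,0,0,0,0,-0.3]]' 40
python3 - <<'E'
from h import *
delta([.491,-.2462,.039])
shot("wrist","w2")
E
```

```text
t: 1.7
position: [0.4887, -0.2456, 0.088]
tcp_rot: [-0.001, 0.997, 0.071, -0.003]
force: [-0.6, 0.8, 1.6]
grip_width: 0.648
t 1.7 pos [ 0.4887 -0.2456  0.088 ] toolx [ 0.99    0.1411 -0.0052] tooly [ 0.1411 -0.99   -0.0032] toolz [-0.0056  0.0025 -1.    ]
shift mm [ 2.5  1.1 49. ]
```

View pics/w2.png

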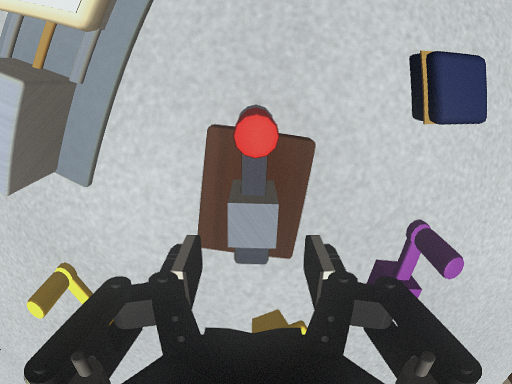

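The hub (228–278 px) lies centred between the fingers (200–306), so I'll carry on down and grip.

```bash
python3 -m inch '[[0,0,0,0,0,20,-0.3],[0,0,0,0,0,20,-0.3],[0,0,0,0,0,9,-0.3],[0,0,0,0,0,0,-0.3],[0,0,0,0,0,0,1]]' 60; python3 -m inch '[[0,0,0,0,0,0,1],[0,0,0,0,0,0,1],[0,0,0,0,0,0,1],[0,0,0,0,0,0,1],[0,0,0,0,0,0,1]]'
python3 - <<'E'
from h import *
delta([.491,-.2462,.039])
shot("wrist","w3")
E
```

```text
t: 2.25
position: [0.4913, -0.2468, 0.0436]
tcp_rot: [0.0, 0.998, 0.07, 0.001]
force: [0.8, 0.2, -0.6]
grip_width: 0.498
t: 2.75
position: [0.4913, -0.2465, 0.0437]
tcp_rot: [0.0, 0.998, 0.07, 0.001]
force: [-2.7, 2.3, 10.9]
grip_width: 0.342
t 2.75 pos [ 0.4913 -0.2465  0.0437] toolx [0.9903 0.1387 0.0013] tooly [ 1.387e-01 -9.903e-01  7.000e-04] toolz [ 1.4e-03 -5.0e-04 -1.0e+00]
shift mm [-0.3 -0.4  4.7]
```

View pics/w3.png

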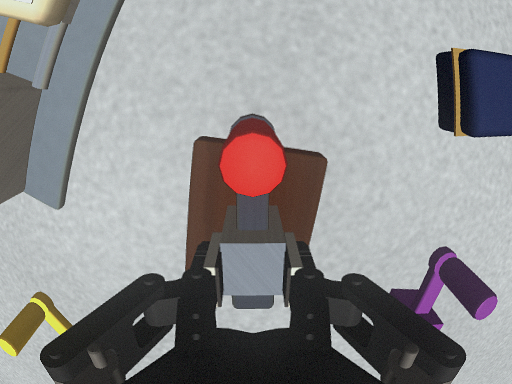

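Gripped at 29 mm opening. Next I'll lift straight up and move to where the camera looks down on the shaft.

```bash
python3 -m inch '[[0,0,0,0,0,-20,1],[0,0,0,0,0,-40,1],[0,0,0,0,0,-50,1],[0,0,0,0,0,-45,1],[0,0,0,0,0,0,1]]'
python3 - <<'E'
from h import *
delta([.45,-.055,.2])
E
```

```text
t: 3.3
position: [0.4931, -0.2475, 0.2036]
tcp_rot: [0.002, 0.998, 0.069, 0.004]
force: [0.9, -0.6, -3.7]
grip_width: 0.341
t 3.3 pos [ 0.4931 -0.2475  0.2036] toolx [0.9904 0.1382 0.008 ] tooly [ 0.1382 -0.9904  0.0047] toolz [ 0.0086 -0.0035 -1.    ]
shift mm [ -16.1 -196.7    2.6]
```

```bash
python3 -m inch '[[0,0,0,-4,-45,0,1],[0,0,0,-4,-50,0,1],[0,0,0,-4,-50,0,1],[0,0,0,-4,-51,0,1],[0,0,0,0,0,0,1]]'
python3 - <<'E'
from h import *
delta([.45,-.055,.2])
m,im=shot("wrist","w4")
print(proj(m,np.array([.537,-.043,.122]),True))
E
```

```text
t 3.3 pos [ 0.4931 -0.2475  0.2036] toolx [0.9904 0.1382 0.008 ] tooly [ 0.1382 -0.9904  0.0047] toolz [ 0.0086 -0.0035 -1.    ]
shift mm [ -16.1 -196.7    2.6]
(np.float64(35.17534932173558), np.float64(120.47730607105973))out of range: row 4 has -51, outside -50 to 50
```

View pics/w4.png

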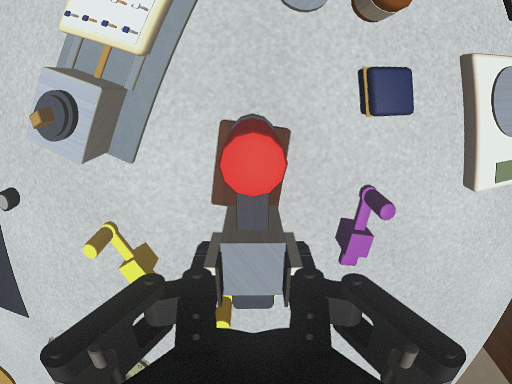

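The call was refused because one row went over 50. The crank is held, and the handle would hide the shaft if it were straight ahead, so I'll stop a little to the side.

```bash
python3 -m inch '[[0,0,0,-5,-30,0,1],[0,0,0,-5,-45,0,1],[0,0,0,-5,-40,0,1],[0,0,0,-5,-25,0,1],[0,0,0,0,0,0,1]]'
python3 - <<'E'
from h import *
delta([.45,-.11,.2])
m,im=shot("wrist","w5")
u,v=proj(m,np.array([.537,-.043,.122]),True);print(u,v)
u,v=int(u),int(v);a,b=max(u-60,0),max(v-60,0);print(a,b)
cv2.imwrite("pics/w5z.png",cv2.resize(im[b:b+120,a:a+120,::-1],None,fx=5,fy=5,interpolation=cv2.INTER_CUBIC))
E
```

```text
t: 3.85
position: [0.4501, -0.1073, 0.1967]
tcp_rot: [-0.001, 0.997, 0.072, -0.001]
force: [-0.7, -0.6, -2.7]
grip_width: 0.337
t 3.85 pos [ 0.4501 -0.1073  0.1967] toolx [ 0.9897  0.1429 -0.0017] tooly [ 0.1429 -0.9897 -0.0013] toolz [-0.0018  0.001  -1.    ]
shift mm [-0.5  2.6 -3.3]
181.63468310355557 74.88124168213116
121 14
```

View pics/w5z.png

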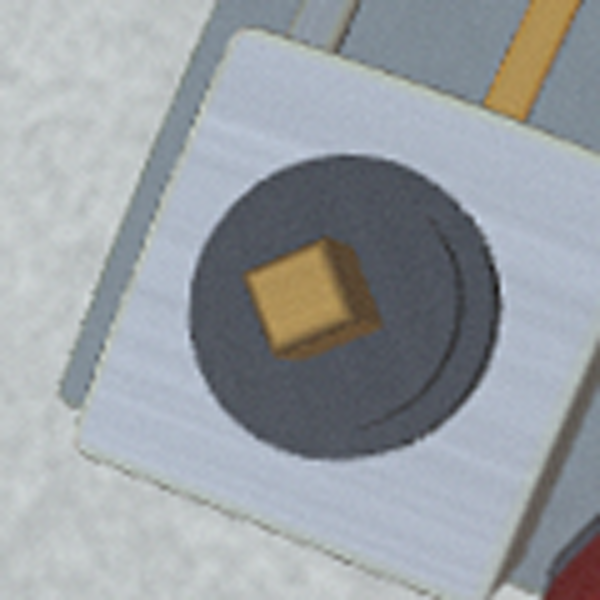

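The square is seen clearly, with top corners at about (247,275), (324,238), (352,317), (277,353) in the zoom.

Run:
```python
from h import *
m=np.load("pics/w5.npy",allow_pickle=True).item();mt=bot.camera_model("top")
f=lambda u,v,z:plane(m,u/5+121-.4,v/5+14-.4,z,True)
c=np.array([f(*x,.122) for x in [(247,275),(324,238),(352,317),(277,353)]])
print(c.round(4),c.mean(0).round(4))
for i in range(4):
    d=c[(i+1)%4]-c[i];print(np.degrees(np.arctan2(d[1],d[0])).round(1),np.linalg.norm(d).round(4))
ctr=np.array([300,296])
m1=np.load("pics/w1.npy",allow_pickle=True).item()
print(tri([ray(m,ctr[0]/5+120.6,ctr[1]/5+13.6,True),ray(m1,130/4+20,135/4+60,True),ray(mt,148/3.4+225,386/3.4+80)]))
print(tri([ray(m,ctr[0]/5+120.6,ctr[1]/5+13.6,True),ray(m1,130/4+20,135/4+60,True)]))
# flange edge circle
print(f(190,300,.1),f(462,290,.1),f(350,155,.1),f(350,432,.1))
g=[plane(m,u/5+120.6,v/5+13.6,.09,True) for u,v in [(240,30),(80,450),(492,598)]]
for a,b in [(1,0),(1,2)]:
    d=g[b]-g[a];print("gbx",np.degrees(np.arctan2(d[1],d[0])),np.linalg.norm(d))
```

```text
[[ 0.541  -0.0336  0.122 ]
 [ 0.5474 -0.0445  0.122 ]
 [ 0.5361 -0.0502  0.122 ]
 [ 0.5297 -0.0396  0.122 ]] [ 0.5385 -0.042   0.122 ]
-59.6 0.0126
-153.2 0.0127
120.8 0.0123
28.3 0.0128
(array([ 0.53755661, -0.04254444,  0.12097461]), [np.float64(1.216541475838962), np.float64(0.6038017403756517), np.float64(1.7687481758541261)])
(array([ 0.53832965, -0.04154577,  0.11991652]), [np.float64(0.23627443873873363), np.float64(0.23627443873869394)])
[ 0.53737319 -0.01799252  0.1       ] [ 0.54288425 -0.06262726  0.1       ] [ 0.56319954 -0.04153069  0.1       ] [ 0.51810193 -0.04752294  0.1       ]
gbx -14.575400272549237 0.07779459197901549
gbx -103.25602586250872 0.07779601848829824
```

Run:
```python
from h import *
im=cv2.imread("pics/w5.png");cv2.imwrite("pics/w5h.png",cv2.resize(im[220:320,190:310],None,fx=5,fy=5,interpolation=cv2.INTER_CUBIC))
delta([.5384,-.0418,.175])
```

```text
t 3.9 pos [ 0.4508 -0.1092  0.1968] toolx [ 0.99    0.1413 -0.0012] tooly [ 1.413e-01 -9.900e-01 -5.000e-04] toolz [-1.2e-03  3.0e-04 -1.0e+00]
shift mm [ 96.3 -54.3  21.7]
```

View pics/w5h.png

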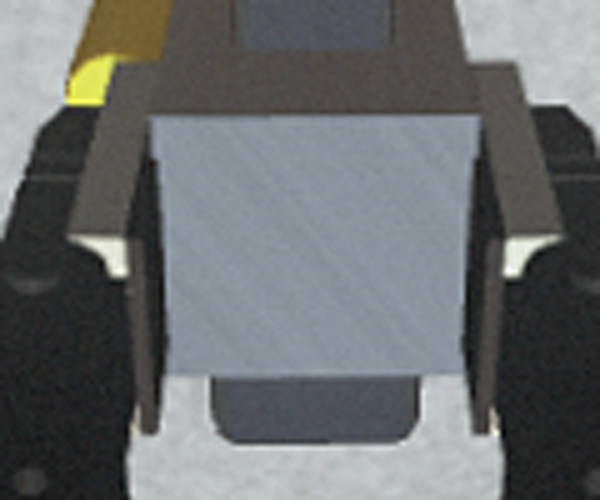

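Run:
```python
from h import *
m=np.load("pics/w5.npy",allow_pickle=True).item()
s,r=tool()
# use the pose just before picture approx = now; work in tool axes
zt=s["position"][2]+.0243
c=np.array([plane(m,u/5+189.6,v/5+219.6,zt,True) for u,v in [(150,116),(481,116),(464,374),(166,374)]])
t=r.inv().apply(c-np.array([.4501,-.1073,s["position"][2]]))*1000
print(t.round(1),t.mean(0).round(1))
print("w/ now pose",r.inv().apply(c.mean(0)-s["position"])*1000)
```

```text
[[ 15.3 -14.6 -24.3]
 [ 15.3  15.3 -24.3]
 [-14.5  15.3 -24.3]
 [-14.6 -14.5 -24.3]] [  0.4   0.4 -24.3]
w/ now pose [ -0.02753968  -1.55163684 -24.29920313]
```

```bash
python3 -m inch '[[0,0,0,20,-11.3,0,1],[0,0,0,40,-23,0,1],[0,0,0,36.3,-20,0,1],[0,0,-5,0,0,0,1],[0,0,-5,0,0,0,1]]';python3 -m inch '[[0,0,-5,0,0,0,1],[0,0,-5.6,0,0,10,1],[0,0,0,0,0,10,1],[0,0,0,0,0,0,1],[0,0,0,0,0,0,1]]'
python3 - <<'E'
from h import *
delta([.5384,-.0418,.15])
s,r=tool();x=r.as_matrix()[:,0];print(np.degrees(np.arctan2(x[1],x[0])),s["force"],s["q"].round(2))
m,im=shot("wrist","w6");shot("scene","s6")
cv2.imwrite("pics/s6z.png",cv2.resize(cv2.imread("pics/s6.png")[120:240,180:320],None,fx=4,fy=4,interpolation=cv2.INTER_CUBIC))
E
```

```text
t: 4.4
position: [0.5397, -0.0433, 0.1961]
tcp_rot: [-0.0, 0.987, 0.158, -0.001]
force: [-1.0, -0.5, -4.1]
grip_width: 0.339
t: 4.9
position: [0.5392, -0.0438, 0.1769]
tcp_rot: [-0.0, 0.969, 0.245, -0.0]
force: [0.3, -0.3, -3.5]
grip_width: 0.338
t 4.9 pos [ 0.5392 -0.0438  0.1769] toolx [ 0.8796  0.4757 -0.0009] tooly [ 4.757e-01 -8.796e-01 -4.000e-04] toolz [-0.001 -0.    -1.   ]
shift mm [ 0.2 -2.1 26.9]
28.406967010898857 [ 0.33685386 -0.32273589 -3.49502442] [ 0.13  0.46 -0.22  1.87  0.13  0.83 -1.23]
```

View pics/s6z.png

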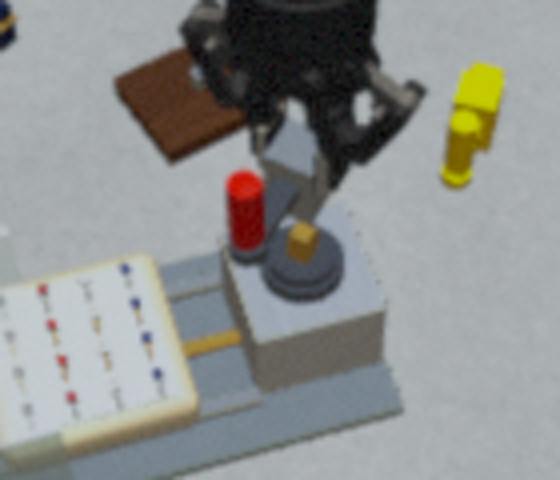

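The hub is above the square and turned to it. I'll correct by 2 mm, then come down gently.

```bash
python3 -m inch '[[0,0,0,0,-1.8,10,1],[0,0,0,0,0,10,1],[0,0,0,0,0,5,1],[0,0,0,0,0,0,1],[0,0,0,0,0,0,1]]'
python3 - <<'E'
from h import *
delta([.5384,-.0418,.126])
E
python3 -m inch '[[0,0,0,0,0,1.5,1],[0,0,0,0,0,1.5,1],[0,0,0,0,0,1,1],[0,0,0,0,0,1,1],[0,0,0,0,0,0,1]]'
```

```text
t: 5.5
position: [0.5385, -0.0418, 0.1522]
tcp_rot: [-0.0, 0.969, 0.247, -0.0]
force: [1.3, 0.1, -2.7]
grip_width: 0.337
t 5.5 pos [ 0.5385 -0.0418  0.1522] toolx [ 8.783e-01  4.781e-01 -2.000e-04] tooly [ 4.781e-01 -8.783e-01 -2.000e-04] toolz [-3.e-04  1.e-04 -1.e+00]
shift mm [-0.1 -0.1 26.2]
t: 6.0
position: [0.5385, -0.0419, 0.1472]
tcp_rot: [-0.0, 0.969, 0.247, -0.0]
force: [-0.5, -0.7, -2.8]
grip_width: 0.34
```

```bash
python3 -m inch '[[0,0,0,0,0,1,1],[0,0,0,0,0,1,1],[0,0,0,0,0,1,1],[0,0,0,0,0,0,1],[0,0,0,0,0,0,1]]'
```

```text
t: 6.5
position: [0.5385, -0.0418, 0.1443]
tcp_rot: [-0.0, 0.969, 0.247, -0.0]
force: [0.7, -0.1, -3.6]
grip_width: 0.343
```

```bash
python3 -m inch '[[0,0,0,0,0,1,1],[0,0,0,0,0,1,1],[0,0,0,0,0,1,1],[0,0,0,0,0,0,1],[0,0,0,0,0,0,1]]'
```

```text
t: 7.0
position: [0.5386, -0.0418, 0.1413]
tcp_rot: [-0.0, 0.969, 0.247, 0.0]
force: [0.7, 0.4, -2.9]
grip_width: 0.337
```

It is already 4 mm below where it would have rested on the square's top, with no force, so it is entering.

```bash
python3 -m inch '[[0,0,0,0,0,1.5,1],[0,0,0,0,0,1.5,1],[0,0,0,0,0,1,1],[0,0,0,0,0,0,1],[0,0,0,0,0,0,1]]'; python3 -m inch '[[0,0,0,0,0,1.5,1],[0,0,0,0,0,1.5,1],[0,0,0,0,0,1,1],[0,0,0,0,0,0,1],[0,0,0,0,0,0,1]]'
```

```text
t: 7.5
position: [0.5385, -0.0418, 0.1372]
tcp_rot: [-0.0, 0.969, 0.247, -0.0]
force: [0.9, 1.4, -3.2]
grip_width: 0.334
t: 8.0
position: [0.5385, -0.0418, 0.1332]
tcp_rot: [-0.0, 0.969, 0.247, -0.0]
force: [1.6, 0.3, -4.5]
grip_width: 0.338
```

```bash
python3 -m inch '[[0,0,0,0,0,1.5,1],[0,0,0,0,0,1.5,1],[0,0,0,0,0,1,1],[0,0,0,0,0,0,1],[0,0,0,0,0,0,1]]'; python3 -m inch '[[0,0,0,0,0,1.5,1],[0,0,0,0,0,1,1],[0,0,0,0,0,0.5,1],[0,0,0,0,0,0,1],[0,0,0,0,0,0,1]]'
```

```text
t: 8.5
position: [0.5385, -0.0418, 0.1293]
tcp_rot: [-0.0, 0.969, 0.247, -0.0]
force: [1.5, 0.6, -3.1]
grip_width: 0.338
t: 9.0
position: [0.5385, -0.0418, 0.1263]
tcp_rot: [-0.0, 0.969, 0.247, -0.0]
force: [1.8, 1.2, -3.9]
grip_width: 0.34
```

```bash
python3 -m inch '[[0,0,0,0,0,1,1],[0,0,0,0,0,1,1],[0,0,0,0,0,0,1],[0,0,0,0,0,0.7,1],[0,0,0,0,0,0,1]]'; python3 -m inch '[[0,0,0,0,0,0.5,1],[0,0,0,0,0,0,1],[0,0,0,0,0,0.5,1],[0,0,0,0,0,0,1],[0,0,0,0,0,0,1]]'
```

```text
t: 9.5
position: [0.5386, -0.0418, 0.1238]
tcp_rot: [0.0, 0.969, 0.247, 0.0]
force: [0.5, 0.9, 1.7]
grip_width: 0.341
t: 10.0
position: [0.5386, -0.0418, 0.1236]
tcp_rot: [0.0, 0.969, 0.247, 0.0]
force: [-7.7, 1.0, 21.3]
grip_width: 0.338
```

It seated at TCP z 0.1236 (0.1237 expected), with the flange now pushing back. I'll release, rise and move to the handle.

```bash
python3 -m inch '[[0,0,0,0,0,-0.7,-0.3],[0,0,0,0,0,0,-0.3],[0,0,0,0,0,0,-0.3],[0,0,0,0,0,0,-0.3],[0,0,0,0,0,-15,-0.3]]'; python3 -m inch '[[0,0,0,0,0,-30,-0.3],[0,0,0,0,0,-40,-0.3],[0,0,0,0,0,0,-0.3],[0,0,0,0,0,0,-0.3],[0,0,0,0,0,0,-0.3]]';python3 - <<'E'
from h import *
a=np.radians(28.6);delta([.5386+.06*np.cos(a),-.0418+.06*np.sin(a),.151])
m,im=shot("wrist","w7");shot("scene","s7");shot("top","t7")
cv2.imwrite("pics/s7z.png",cv2.resize(cv2.imread("pics/s7.png")[120:240,180:320],None,fx=4,fy=4,interpolation=cv2.INTER_CUBIC))
E
```

```text
t: 10.5
position: [0.5376, -0.0418, 0.137]
tcp_rot: [-0.0, 0.969, 0.247, -0.001]
force: [-0.3, 0.3, -0.1]
grip_width: 0.65
t: 11.0
position: [0.5381, -0.0419, 0.2076]
tcp_rot: [-0.0, 0.969, 0.247, -0.001]
force: [0.4, 0.2, -0.7]
grip_width: 0.646
t 11.0 pos [ 0.5381 -0.0419  0.2076] toolx [ 0.8783  0.4781 -0.001 ] tooly [ 4.781e-01 -8.783e-01 -6.000e-04] toolz [-0.0011  0.     -1.    ]
shift mm [60.5  0.2 56.5]
```

View pics/w7.png

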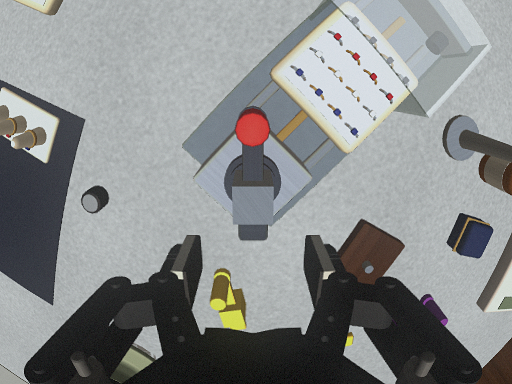

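View pics/s7z.png

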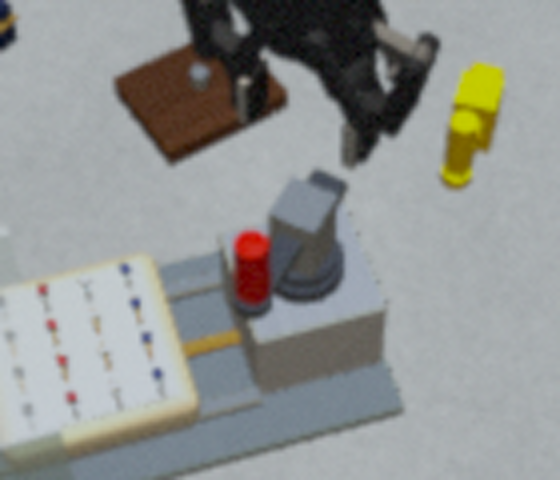

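Seated flat on the flange and upright in both views. Before winding I'll measure the tray in this view.

Run:
```python
import cv2
im=cv2.imread("pics/w7.png")
cv2.imwrite("pics/w7z.png",cv2.resize(im[0:170,260:430],None,fx=3.5,fy=3.5,interpolation=cv2.INTER_CUBIC))
im=cv2.imread("pics/t7.png")
cv2.imwrite("pics/t7z.png",cv2.resize(im[85:225,235:335],None,fx=4.2,fy=4.2,interpolation=cv2.INTER_CUBIC))
```

```text
(no output)
```

View pics/w7z.png

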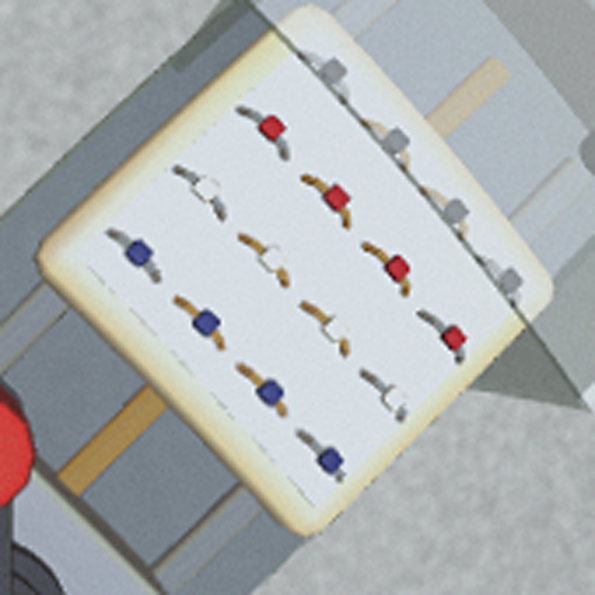

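View pics/t7z.png

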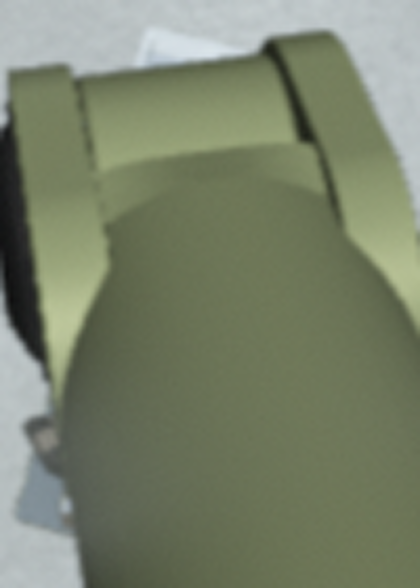

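Run:
```python
from h import *
m=np.load("pics/w7.npy",allow_pickle=True).item()
f=lambda u,v,z:plane(m,u/3.5+260-.36,v/3.5-.36,z,True)
ax=np.array([.5386,-.0418])
c=np.array([f(*x,.056) for x in [(36,257),(312,2),(556,288),(306,537)]])
for i in range(4):
    d=c[(i+1)%4]-c[i];print(np.degrees(np.arctan2(d[1],d[0])).round(1),np.linalg.norm(d).round(4))
g=np.array([f(*x,.069) for x in [(139,253),(207,322),(270,392),(330,460),(271,127),(337,198),(398,268),(454,338),(332,70),(396,140),(457,210),(510,281),(207,188),(271,257),(334,327),(395,396)]])
for q in [c,g]:
    ctr=q.mean(0)[:2];v=ctr-ax;print(ctr.round(4),"dist",np.linalg.norm(v),"ang",np.degrees(np.arctan2(v[1],v[0])))
```

```text
-15.7 0.1145
-105.3 0.1135
164.2 0.1147
74.6 0.1133
[ 0.6745 -0.0789] dist 0.14085737221735728 ang -15.282502280964437
[ 0.6754 -0.08  ] dist 0.14202725574359762 ang -15.609625668975447
```

Run:
```python
from h import *
m=np.load("pics/w7.npy",allow_pickle=True).item();im=cv2.imread("pics/w7.png")
hsv=cv2.cvtColor(im,cv2.COLOR_BGR2HSV)
red=(((hsv[...,0]<8)|(hsv[...,0]>172))&(hsv[...,1]>150)&(hsv[...,2]>90)).astype(np.uint8)
n,l,st,ce=cv2.connectedComponentsWithStats(red)
for i in range(1,n):
    if st[i][4]>200: print(st[i],ce[i])
cs,_=cv2.findContours(red[90:160,220:290].copy(),cv2.RETR_EXTERNAL,cv2.CHAIN_APPROX_NONE)
c=max(cs,key=cv2.contourArea);(u,v),r=cv2.minEnclosingCircle(c);u+=220;v+=90;print(u,v,r)
h=plane(m,u,v,.187,True);print(h);delta(np.r_[h[:2],.151])
d=h[:2]-np.array([.5386,-.0418]);print(np.degrees(np.arctan2(d[1],d[0])),np.linalg.norm(d))
```

```text
[235 111  35  35 898] [252.02895323 128.78619154]
251.82574653625488 128.42745208740234 17.428424835205078
[ 0.59134786 -0.01254904  0.187     ]
t 11.15 pos [ 0.5381 -0.0418  0.2074] toolx [ 0.8782  0.4782 -0.0013] tooly [ 4.782e-01 -8.782e-01 -8.000e-04] toolz [-1.5e-03  1.0e-04 -1.0e+00]
shift mm [60.8 -0.2 56.4]
29.01026009978225 0.060315462703550815
```

Camera and dead reckoning agree on the handle to within 0.4 mm.

```bash
python3 -m inch '[[0,0,0,30,0,0,-0.3],[0,0,0,30.6,0,0,-0.3],[0,0,0,0,0,20,-0.3],[0,0,0,0,0,20,-0.3],[0,0,0,0,0,16.5,-0.3]]' 25; python3 -m inch '[[0,0,0,0,0,0,1],[0,0,0,0,0,0,1],[0,0,0,0,0,0,1],[0,0,0,0,0,0,1],[0,0,0,0,0,0,1]]'
python3 - <<'E'
from h import *
delta([.5913,-.0128,.151]);s=bot.sense();print(s["grip_width"]*85,s["force"],s["moment"])
m,im=shot("wrist","w8")
E
```

```text
t: 11.65
position: [0.5912, -0.0127, 0.15]
tcp_rot: [-0.0, 0.969, 0.247, -0.001]
force: [-0.8, 0.6, -0.6]
grip_width: 0.65
t: 12.15
position: [0.5921, -0.0129, 0.1524]
tcp_rot: [0.0, 0.969, 0.247, 0.001]
force: [1.5, 0.6, 0.5]
grip_width: 0.228
t 12.15 pos [ 0.5921 -0.0129  0.1524] toolx [0.8783 0.4781 0.001 ] tooly [ 4.781e-01 -8.783e-01  4.000e-04] toolz [ 1.1e-03  1.0e-04 -1.0e+00]
shift mm [-0.7 -0.4  1.4]
19.38433283117988 [1.54687936 0.55403287 0.47997903] [ 0.03274503 -0.18127716  0.01123147]
```

View pics/w8.png

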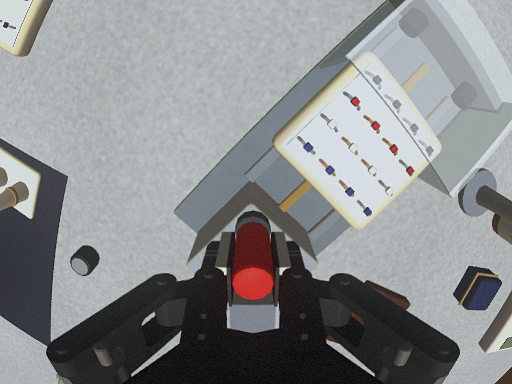

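The handle is gripped (19.4 mm). Tool x is radial and tool y is the clockwise tangent, so the circle is easy to write. First 50°.

```bash
cat >> h.py <<'E'
AX=np.array([.5386,-.0418]);X0=np.array([.8783,.4781]);Y0=np.array([.4781,-.8783])
def wind(turns=0):
    s,r=tool();d=(s["position"][:2]-AX)*1000;a,b=d@X0,d@Y0
    ph=np.degrees(np.arctan2(b,a))%360+360*turns;rad=np.hypot(a,b)
    er=d/rad;F=s["force"][:2];tg=np.array([er[1],-er[0]])
    dx=r.as_matrix()[:,0];T=r.inv()
    print("t %.2f phi %.1f rad %.2f z %.4f Frad %.1f Ftan %.1f Fz %.1f yaw %.1f tilt %.2f"%(s["t"],ph,rad,s["position"][2],F@er,F@tg,s["force"][2],np.degrees(np.arctan2(dx[1],dx[0])),np.degrees(np.arccos(-r.as_matrix()[2,2]))))
    return ph
E
python3 -m inch '[[0,0,0,-0.9,10.4,0,1],[0,0,0,-2.7,10.1,0,1],[0,0,0,-4.4,9.5,0,1],[0,0,0,-6,8.6,0,1],[0,0,0,-7.4,7.4,0,1]]'; python3 -c "
from h import *
wind()"
```

```text
t: 12.7
position: [0.595, -0.0646, 0.1519]
tcp_rot: [-0.0, 0.969, 0.246, 0.0]
force: [-1.2, 4.6, 4.1]
grip_width: 0.226
t 12.70 phi 50.6 rad 60.87 z 0.1519 Frad -2.9 Ftan -3.8 Fz 4.1 yaw 28.5 tilt 0.02
```

```bash
python3 -m inch '[[0,0,0,-8.6,6,0,1],[0,0,0,-9.5,4.4,0,1],[0,0,0,-10.1,2.7,0,1],[0,0,0,-10.4,0.9,0,1],[0,0,0,-10.4,-0.9,0,1]]'; python3 -c "
from h import *
wind()"; python3 -m inch '[[0,0,0,-10.1,-2.7,0,1],[0,0,0,-9.5,-4.4,0,1],[0,0,0,-8.6,-6,0,1],[0,0,0,-7.4,-7.4,0,1],[0,0,0,-6,-8.6,0,1]]'; python3 -c "
from h import *
wind()"
```

```text
t: 13.2
position: [0.5577, -0.0988, 0.1517]
tcp_rot: [-0.0, 0.969, 0.247, 0.0]
force: [1.8, 10.4, 0.7]
grip_width: 0.226
t 13.20 phi 100.0 rad 60.10 z 0.1517 Frad -9.3 Ftan -5.0 Fz 0.7 yaw 28.5 tilt 0.05
t: 13.7
position: [0.5079, -0.0932, 0.1518]
tcp_rot: [0.0, 0.969, 0.246, 0.001]
force: [9.0, 5.8, -5.0]
grip_width: 0.226
t 13.70 phi 149.4 rad 59.90 z 0.1518 Frad -9.6 Ftan -4.7 Fz -5.0 yaw 28.5 tilt 0.10
```

```bash
python3 -m inch '[[0,0,0,-4.2,-9.4,0,1],[0,0,0,-2.5,-10,0,1],[0,0,0,-0.7,-10.4,0,1],[0,0,0,0.9,-10.4,0,1],[0,0,0,2.7,-10.1,0,1]]'; python3 -c "
from h import *
wind()"; python3 -m inch '[[0,0,0,4.4,-9.5,0,1],[0,0,0,6,-8.6,0,1],[0,0,0,7.4,-7.4,0,1],[0,0,0,8.6,-6,0,1],[0,0,0,9.5,-4.4,0,1]]'; python3 -c "
from h import *
wind()"
```

```text
t: 14.2
position: [0.4796, -0.0512, 0.1518]
tcp_rot: [0.0, 0.969, 0.246, -0.001]
force: [-0.2, -4.1, 4.7]
grip_width: 0.229
t 14.20 phi 199.5 rad 59.76 z 0.1518 Frad 0.8 Ftan -4.0 Fz 4.7 yaw 28.5 tilt 0.08
t: 14.7
position: [0.4935, -0.0014, 0.1518]
tcp_rot: [-0.0, 0.969, 0.247, -0.001]
force: [-6.0, -1.4, 11.5]
grip_width: 0.229
t 14.70 phi 250.4 rad 60.53 z 0.1518 Frad 3.6 Ftan -5.0 Fz 11.5 yaw 28.6 tilt 0.14
```

```bash
python3 -m inch '[[0,0,0,10.1,-2.7,0,1],[0,0,0,10.4,-0.9,0,1],[0,0,0,10.4,0.9,0,1],[0,0,0,10.1,2.7,0,1],[0,0,0,9.5,4.4,0,1]]'; python3 -c "
from h import *
wind()"; python3 -m inch '[[0,0,0,8.6,6,0,1],[0,0,0,7.4,7.4,0,1],[0,0,0,6,8.6,0,1],[0,0,0,4.4,9.5,0,1],[0,0,0,2.7,10.1,0,1]]'; python3 -c "
from h import *
wind();delta([.5,0,.152]);shot('wrist','w9')"
```

```text
t: 15.2
position: [0.5407, 0.0197, 0.1518]
tcp_rot: [-0.0, 0.969, 0.247, -0.001]
force: [-3.6, 3.7, 8.6]
grip_width: 0.226
t 15.20 phi 300.5 rad 61.50 z 0.1518 Frad 3.6 Ftan -3.8 Fz 8.6 yaw 28.6 tilt 0.10
t: 15.7
position: [0.5866, -0.0031, 0.1519]
tcp_rot: [-0.001, 0.969, 0.247, -0.0]
force: [-1.7, 4.2, 7.2]
grip_width: 0.221
t 15.70 phi 349.7 rad 61.68 z 0.1519 Frad 1.3 Ftan -4.3 Fz 7.2 yaw 28.6 tilt 0.07
t 15.7 pos [ 0.5866 -0.0031  0.1519] toolx [ 8.778e-01  4.790e-01 -2.000e-04] tooly [ 0.479  -0.8778 -0.0012] toolz [-8.e-04  1.e-03 -1.e+00]
shift mm [-74.5 -44.2  -0. ]
```

View pics/w9.png

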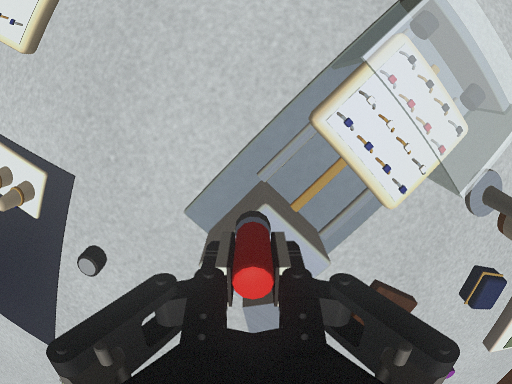

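The tray has moved toward the buffers. Measuring again for the remaining travel.

Run:
```python
import cv2
im=cv2.imread("pics/w9.png")
cv2.imwrite("pics/w9z.png",cv2.resize(im[20:220,300:480],None,fx=3.5,fy=3,interpolation=cv2.INTER_CUBIC))
```

```text
(no output)
```

View pics/w9z.png

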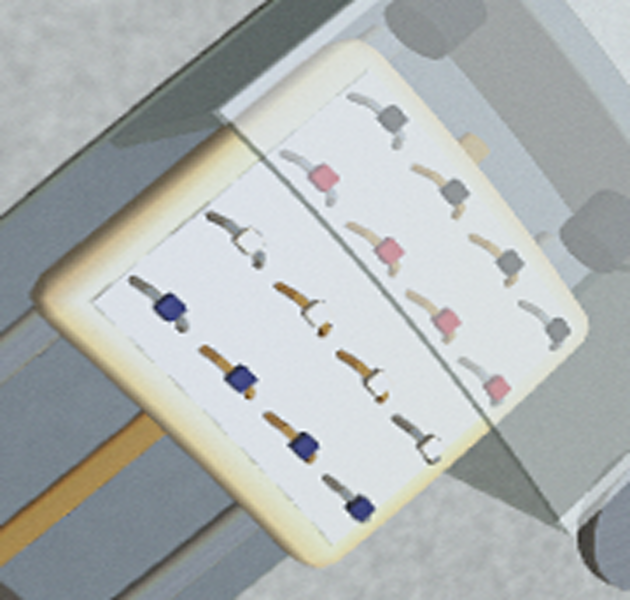

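Run:
```python
from h import *
m=np.load("pics/w9.npy",allow_pickle=True).item()
f=lambda u,v,z:plane(m,u/3.5+300-.36,v/3+20-.33,z,True)
c=np.array([f(*x,.056) for x in [(32,296),(362,37),(589,330),(318,568)]])
for i in range(4):
    d=c[(i+1)%4]-c[i];print(np.degrees(np.arctan2(d[1],d[0])).round(1),np.linalg.norm(d).round(4))
g=np.array([f(*x,.069) for x in [(171,306),(241,377),(305,446),(361,507),(323,178),(388,250),(446,320),(498,388),(392,118),(455,191),(510,263),(558,328),(250,240),(315,312),(377,383),(432,448)]])
ux=np.array([np.cos(np.radians(-15.3)),np.sin(np.radians(-15.3))])
for q in [c,g]:
    v=q.mean(0)[:2]-AX;print("along",v@ux,np.cross(ux,v))
```

```text
-17.0 0.116
-106.3 0.1138
163.8 0.1132
75.0 0.1154
along 0.1689675275577011 0.0005293579443595917
along 0.17043951489491424 -0.0014987939843059545<stdin>:10: DeprecationWarning: Arrays of 2-dimensional vectors are deprecated. Use arrays of 3-dimensional vectors instead. (deprecated in NumPy 2.0)
```

About 22 mm are left, so touch should come near φ≈612°. Continuing.

```bash
python3 -m inch '[[0,0,0,0.7,10.4,0,1],[0,0,0,-1.1,10.4,0,1],[0,0,0,-2.9,10.1,0,1],[0,0,0,-4.6,9.5,0,1],[0,0,0,-6,8.6,0,1]]'; python3 -c "
from h import *
wind(1)"; python3 -m inch '[[0,0,0,-7.4,7.4,0,1],[0,0,0,-8.6,6,0,1],[0,0,0,-9.5,4.4,0,1],[0,0,0,-10.1,2.7,0,1],[0,0,0,-10.4,0.9,0,1]]'; python3 -c "
from h import *
wind(1)"; python3 -m inch '[[0,0,0,-10.4,-0.9,0,1],[0,0,0,-10.1,-2.7,0,1],[0,0,0,-9.5,-4.4,0,1],[0,0,0,-8.6,-6,0,1],[0,0,0,-7.4,-7.4,0,1]]'; python3 -c "
from h import *
wind(1)"
```

```text
t: 16.25
position: [0.5983, -0.053, 0.1521]
tcp_rot: [-0.0, 0.969, 0.247, 0.0]
force: [-0.4, 4.8, 6.5]
grip_width: 0.223
t 16.25 phi 399.2 rad 60.70 z 0.1521 Frad -1.3 Ftan -4.7 Fz 6.5 yaw 28.6 tilt 0.08
t: 16.75
position: [0.5678, -0.0941, 0.152]
tcp_rot: [-0.0, 0.969, 0.247, 0.0]
force: [3.1, 4.9, 4.3]
grip_width: 0.224
t 16.75 phi 449.4 rad 59.87 z 0.1520 Frad -2.7 Ftan -5.1 Fz 4.3 yaw 28.6 tilt 0.06
t: 17.25
position: [0.5168, -0.0973, 0.1518]
tcp_rot: [-0.0, 0.969, 0.247, 0.001]
force: [6.3, 5.0, -1.5]
grip_width: 0.227
t 17.25 phi 500.0 rad 59.64 z 0.1518 Frad -7.0 Ftan -4.0 Fz -1.5 yaw 28.6 tilt 0.06
```

```bash
python3 -m inch '[[0,0,0,-5.8,-8.5,0,1],[0,0,0,-4.3,-9.4,0,1],[0,0,0,-2.6,-10.1,0,1],[0,0,0,-0.9,-10.4,0,1],[0,0,0,0.9,-10.4,0,1]]'; python3 -c "
from h import *
wind(1)"; python3 -m inch '[[0,0,0,1.1,-5.1,0,1],[0,0,0,1.6,-5,0,1],[0,0,0,2,-4.8,0,1],[0,0,0,2.4,-4.7,0,1],[0,0,0,2.8,-4.4,0,1]]'; python3 -c "
from h import *
wind(1);shot('wrist','w10')
im=cv2.imread('pics/w10.png')
cv2.imwrite('pics/w10z.png',cv2.resize(im,None,fx=1.5,fy=1.5,interpolation=cv2.INTER_CUBIC))"
```

```text
t: 17.75
position: [0.4821, -0.0613, 0.1518]
tcp_rot: [0.0, 0.969, 0.246, 0.0]
force: [5.9, -2.8, -1.0]
grip_width: 0.223
t 17.75 phi 549.5 rad 59.73 z 0.1518 Frad -4.6 Ftan -4.6 Fz -1.0 yaw 28.5 tilt 0.05
t: 18.25
position: [0.479, -0.0354, 0.1517]
tcp_rot: [0.0, 0.969, 0.246, -0.001]
force: [-2.7, -3.5, 8.0]
grip_width: 0.224
t 18.25 phi 574.7 rad 59.93 z 0.1517 Frad 2.3 Ftan -3.8 Fz 8.0 yaw 28.5 tilt 0.10
```

View pics/w10z.png

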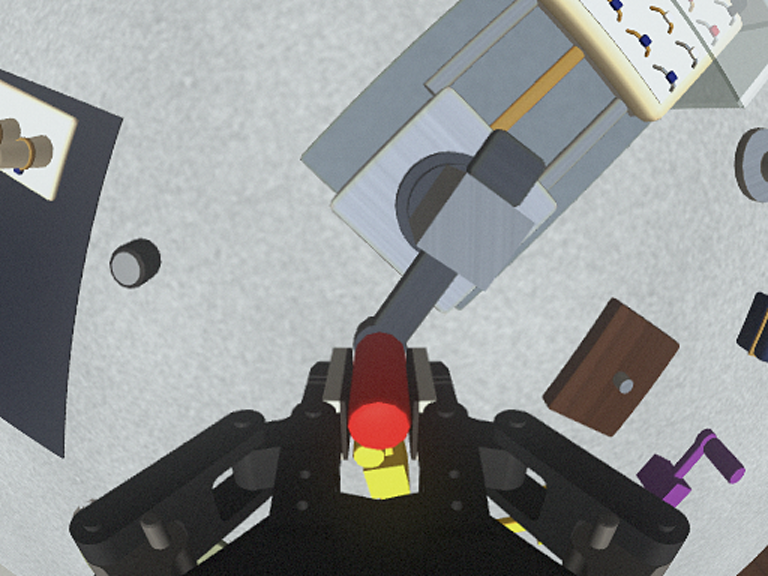

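```bash
python3 -m inch '[[0,0,0,1.9,-2.5,0,1],[0,0,0,2,-2.4,0,1],[0,0,0,2.1,-2.3,0,1],[0,0,0,2.2,-2.2,0,1],[0,0,0,2.3,-2.1,0,1]]'; python3 -c "
from h import *
wind(1)
m,im=shot('scene','s11')
cv2.imwrite('pics/s11z.png',cv2.resize(im[160:260,120:290,::-1],None,fx=4.4,fy=4.4,interpolation=cv2.INTER_CUBIC))"
```

```text
t: 18.8
position: [0.4825, -0.0202, 0.1517]
tcp_rot: [-0.0, 0.969, 0.246, -0.001]
force: [-5.7, -2.5, 10.3]
grip_width: 0.224
t 18.80 phi 589.6 rad 60.15 z 0.1517 Frad 4.4 Ftan -4.4 Fz 10.3 yaw 28.5 tilt 0.13
```

View pics/s11z.png

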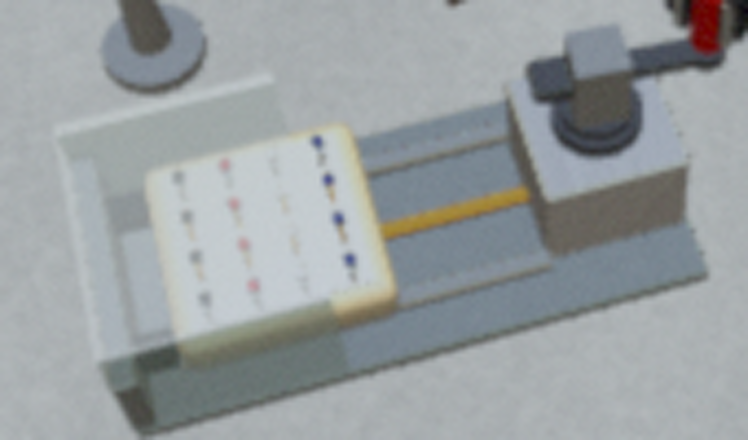

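Nearly at the buffers. From here 2° steps, checking the force.

```bash
python3 -m inch '[[0,0,0,1.6,-1.3,0,1],[0,0,0,1.7,-1.3,0,1],[0,0,0,1.7,-1.2,0,1],[0,0,0,1.7,-1.1,0,1],[0,0,0,1.8,-1.1,0,1]]'; python3 -c "
from h import *
wind(1)"
```

```text
t: 19.35
position: [0.4869, -0.0107, 0.1517]
tcp_rot: [-0.0, 0.969, 0.247, -0.001]
force: [-7.1, -1.3, 11.5]
grip_width: 0.225
t 19.35 phi 599.6 rad 60.31 z 0.1517 Frad 5.4 Ftan -4.8 Fz 11.5 yaw 28.6 tilt 0.15
```

```bash
python3 -m inch '[[0,0,0,1.8,-1,0,1],[0,0,0,1.9,-1,0,1],[0,0,0,1.9,-0.9,0,1],[0,0,0,1.9,-0.8,0,1],[0,0,0,0,0,0,1]]'; python3 -c "
from h import *
wind(1)"
```

```text
t: 19.85
position: [0.4919, -0.0034, 0.1517]
tcp_rot: [-0.0, 0.969, 0.247, -0.001]
force: [-7.1, -0.3, 11.4]
grip_width: 0.228
t 19.85 phi 607.9 rad 60.46 z 0.1517 Frad 5.2 Ftan -4.8 Fz 11.4 yaw 28.6 tilt 0.14
```

```bash
python3 -m inch '[[0,0,0,2,-0.7,0,1],[0,0,0,2,-0.7,0,1],[0,0,0,2,-0.6,0,1],[0,0,0,0,0,0,1],[0,0,0,0,0,0,1]]'; python3 -c "
from h import *
wind(1)"
```

```text
t: 20.35
position: [0.4956, 0.0007, 0.1516]
tcp_rot: [-0.0, 0.969, 0.247, -0.002]
force: [-9.8, -1.0, 12.7]
grip_width: 0.223
t 20.35 phi 613.3 rad 60.49 z 0.1516 Frad 6.3 Ftan -7.6 Fz 12.7 yaw 28.6 tilt 0.20
```

Ftan has risen from 4.8 to 7.6 N, so the buffers have been touched. One more small step to confirm the slope.

```bash
python3 -m inch '[[0,0,0,1,-0.3,0,1],[0,0,0,1,-0.2,0,1],[0,0,0,0,0,0,1],[0,0,0,0,0,0,1],[0,0,0,0,0,0,1]]'; python3 -c "
from h import *
wind(1)
m,im=shot('scene','s12')
cv2.imwrite('pics/s12z.png',cv2.resize(im[160:260,120:290,::-1],None,fx=4.4,fy=4.4,interpolation=cv2.INTER_CUBIC))"
```

```text
t: 20.85
position: [0.4966, 0.0017, 0.1515]
tcp_rot: [-0.0, 0.969, 0.247, -0.002]
force: [-12.1, -2.9, 15.4]
grip_width: 0.226
t 20.85 phi 614.6 rad 60.43 z 0.1515 Frad 6.4 Ftan -10.7 Fz 15.4 yaw 28.5 tilt 0.26
```

View pics/s12z.png

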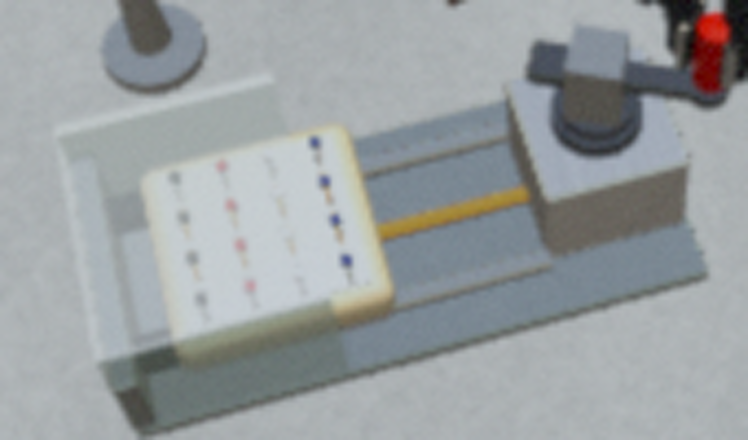

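The slope matches the buffers at about 0.5 mm of squash. I'll release the handle and rise.

```bash
python3 -m inch '[[0,0,0,0,0,0,-0.3],[0,0,0,0,0,0,-0.3],[0,0,0,0,0,0,-0.3],[0,0,0,0,0,0,-0.3],[0,0,0,0,0,-10,-0.3]]'; python3 -m inch '[[0,0,0,0,0,-30,-0.3],[0,0,0,0,0,-40,-0.3],[0,0,0,0,0,-40,-0.3],[0,0,0,0,0,0,-0.3],[0,0,0,0,0,0,-0.3]]'
python3 - <<'E'
from h import *
wind(1);delta([.5386,-.0418,.27])
m,im=shot('wrist','w13')
cv2.imwrite('pics/w13z.png',cv2.resize(im[:,:,::-1],None,fx=1.5,fy=1.5,interpolation=cv2.INTER_CUBIC))
E
```

```text
t: 21.4
position: [0.4981, 0.0022, 0.1612]
tcp_rot: [-0.0, 0.969, 0.247, -0.001]
force: [0.7, -0.3, 1.2]
grip_width: 0.651
t: 21.9
position: [0.499, 0.0022, 0.2731]
tcp_rot: [0.0, 0.969, 0.247, 0.001]
force: [0.8, -0.2, 0.1]
grip_width: 0.648
t 21.90 phi 616.5 rad 59.21 z 0.2731 Frad -0.6 Ftan 0.5 Fz 0.1 yaw 28.6 tilt 0.12
t 21.9 pos [0.499  0.0022 0.2731] toolx [0.8783 0.478  0.0018] tooly [ 0.478  -0.8783  0.001 ] toolz [ 0.0021  0.     -1.    ]
shift mm [13.8 57.6  3.2]
```

View pics/w13z.png

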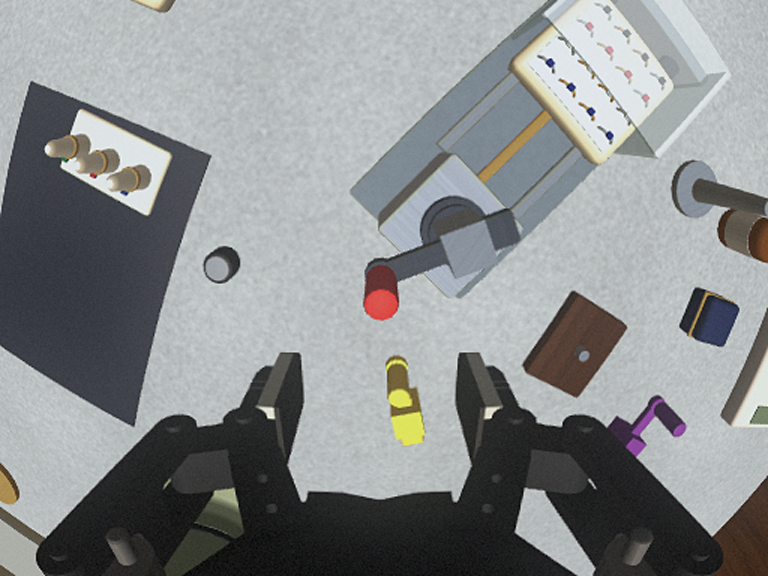

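```bash
python3 -m inch '[[0,0,0,15,-27,0,-0.3],[0,0,0,24,-44,0,-0.3],[0,0,0,24,-44,0,-0.3],[0,0,0,24,-44,0,-0.3],[0,0,0,15,-27,0,-0.3]]'
python3 - <<'E'
from h import *
for n in ['top','scene','wrist']: shot(n,n[0]+'14')
im=cv2.imread('pics/t14.png')
cv2.imwrite("pics/t14z.png",cv2.resize(im[85:225,235:335],None,fx=4.2,fy=4.2,interpolation=cv2.INTER_CUBIC))
im=cv2.imread('pics/s14.png')
cv2.imwrite('pics/s14z.png',cv2.resize(im[130:265,120:300],None,fx=4.2,fy=4.2,interpolation=cv2.INTER_CUBIC))
im=cv2.imread('pics/t0.png') if 0 else cv2.imread('pics/top0.png')
cv2.imwrite("pics/t0z.png",cv2.resize(im[85:225,235:335],None,fx=4.2,fy=4.2,interpolation=cv2.INTER_CUBIC))
E
```

```text
t: 22.45
position: [0.4981, 0.2176, 0.2709]
tcp_rot: [-0.0, 0.969, 0.248, -0.001]
force: [-0.4, -1.0, -0.8]
grip_width: 0.648
```

View pics/t14z.png

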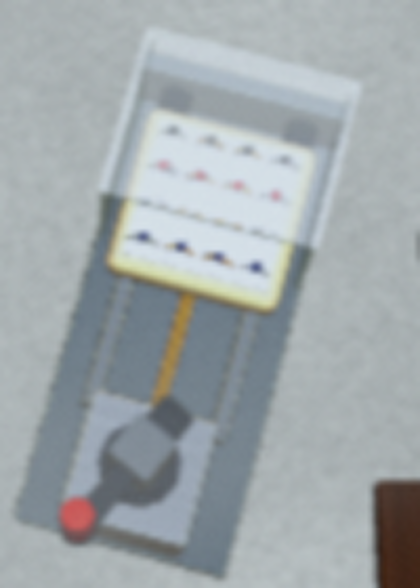

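View pics/s14z.png

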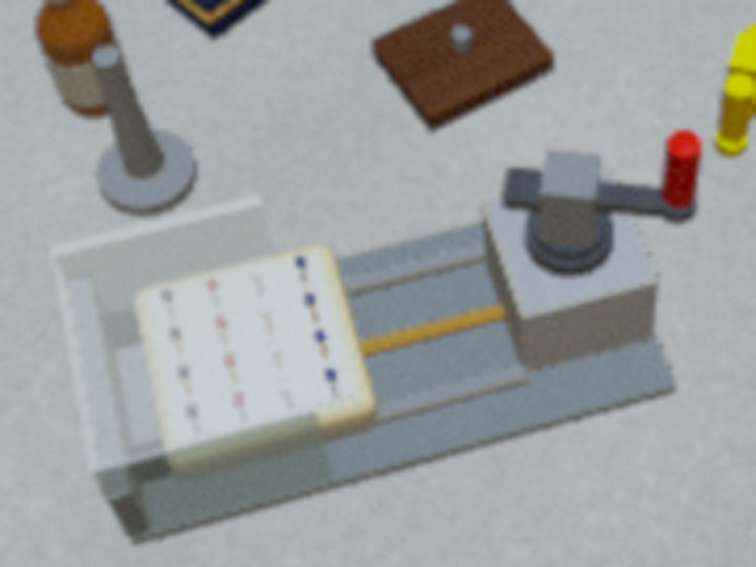

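View pics/t14.png

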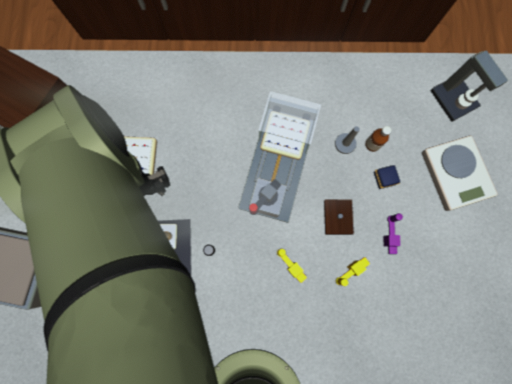

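Run:
```python
from h import *
mt=bot.camera_model('top')
f=lambda u,v,z:plane(mt,u/4.2+235-.38,v/4.2+85-.38,z)
ux=np.array([np.cos(np.radians(-15.3)),np.sin(np.radians(-15.3))])
# tray corner outline now
c=np.array([f(*x,.056) for x in [(146,103),(320,147),(277,313),(105,270)]])
sh=f(144,448,.148)  # hub top centre
print("hub",sh, "tray",c.mean(0), "along",(c.mean(0)-sh)[:2]@ux,"vs AX",(c.mean(0)[:2]-AX)@ux)
for i in range(4): print(np.linalg.norm(c[i]-c[(i+1)%4]).round(4),end=' ')
c0=np.array([f((x/3.4+225-235)*4.2,(y/3.4+80-85)*4.2,.056) for x,y in [(140,157),(276,193),(242,325),(106,290)]])
print("\nstart",(c0.mean(0)[:2]-AX)@ux)
# register tray texture via template, top0 -> t14
a=cv2.imread('pics/top0.png',0);b=cv2.imread('pics/t14.png',0)
# bystander check: diff
d=cv2.absdiff(cv2.imread('pics/top0.png'),cv2.imread('pics/t14.png')).max(2);d[:, :215]=0
n,l,st,ce=cv2.connectedComponentsWithStats((cv2.GaussianBlur(d,(3,3),0)>25).astype(np.uint8))
print([st[i].tolist() for i in range(1,n) if st[i][4]>12])
s=bot.sense()
# wrist check of handle/hub
```

```text
hub [ 0.53650837 -0.04326998  0.148     ] tray [ 0.7207614  -0.09373735  0.056     ] along 0.19103960710834092 vs AX 0.18941000108804365
0.1228 0.122 0.1186 0.1229 
start 0.13916228603801964
[[266, 110, 44, 31, 825], [266, 138, 5, 5, 17], [274, 141, 7, 4, 22], [285, 143, 6, 5, 21], [255, 147, 46, 30, 881], [293, 146, 6, 4, 15], [261, 180, 20, 19, 206], [333, 185, 18, 44, 407], [249, 201, 13, 14, 117], [501, 319, 11, 19, 136], [215, 373, 4, 11, 29]]
```

Run:
```python
from h import *
cv2.imwrite('pics/w14z.png',cv2.resize(cv2.imread('pics/w14.png'),None,fx=1.5,fy=1.5))
```

```text
(no output)
```

View pics/w14z.png

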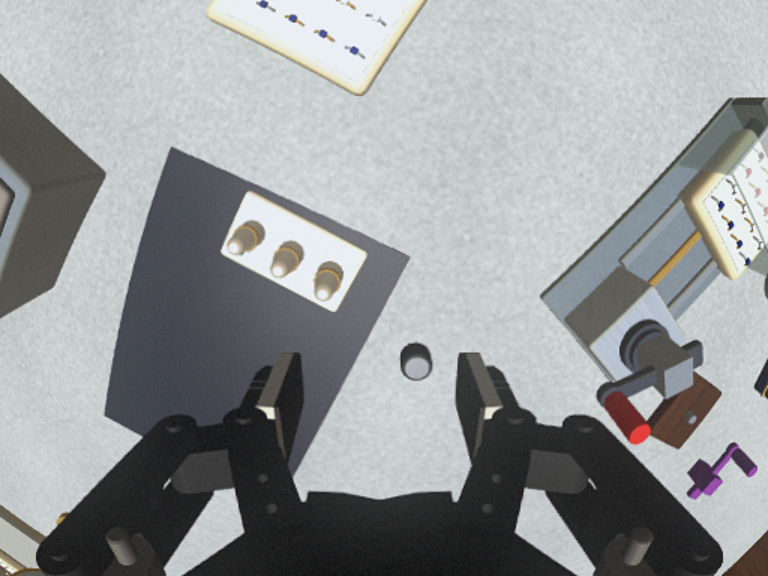

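```bash
python3 -c "
from cell import bot
print(bot.sign_off())"
```

```text
the job is handed in; nothing more can be done
None
```

The ring display is closed and the job is handed in at about 22.6 s. The tray is home against the buffers and the crank stands fully seated on the shaft; no verdict was reported.

**What I did:**
- I gripped the crank's hub, lifted it off the peg and turned it to the square's angle seen from above (about 29°).
- It went down over the square with almost no force and seated with the tool at 0.1236 m, where 0.1237 m was expected. I pressed it down to about 21 N only after it had seated.
- I then moved to the red handle and wound it clockwise through about 615° of handle travel. I stopped when the tangential force rose from 4.8 to 10.7 N, which means about 0.5 mm of buffer squash, then let go and backed away.

**Last checks:**
- **Crank:** it stands upright and flat on the flange in the last scene view.
- **Bystanders:** in the part of the top view the arm did not cover, only the crank, tray and empty stand had changed. The cone stand, ring tray and loupe also showed in the last wrist view, but I did not measure how far they might have moved.
- **Tray position:** the top camera gave 189.4 mm or 191.0 mm, depending on whether I took the shaft axis from the seated tool pose or from the hub in that picture. The lower figure is outside the 190.2–192.4 mm window. The same camera also read about 2 mm short of the wrist camera at the start, so I relied on the force rise at the buffers. By that, the tray rests at about 191.4–191.8 mm.
- **Refused move:** one call was refused whole because a row passed 50 mm. Nothing moved, and I retyped it.

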